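# Pack up a draw clamp with a second slotted washer and clamp the bracket

### The job

The bracket on the draw clamp is too thin for the clamp to bite on the one slotted washer that is fitted. Take the slotted washer (not the closed one, which stays in the rack) and slide it fully home round the stud, flat under the head on top of the fitted washer, with its slot facing the opposite way to the fitted washer's slot. Then swing the lever clockwise as far as it goes to clamp the stack, with bracket and both washers still in place, and do not disturb the tin, the cup or the pliers.

Things in the scene. Friction and masses are not known exactly. Their poses are not given: they have to be found in the camera images.
- draw_clamp: Dark steel quarter-turn draw clamp, fixed, place varies; origin at the centre of its underside, on the vertical stud axis; z up. Base plate 100x100x10 mm; platform 84x84 mm, top 40 mm above the table, with four 8 mm pins at (+-22, +-33.5) mm, 6 mm high, that hold the bracket from both sides. The bracket's upstand end points along +x.
- stud: Upright steel rod 10 mm in diameter with a fixed hexagon head, 22 mm over flats, 25 over corners, in the middle of the clamp. Origin on its axis, at table level with the lever open; it sinks 5 mm per rad of lever (8 mm in all). Head underside 72 mm, top end 88 mm above the origin. The draw is sprung, 4 N per mm: once the head meets the stack it presses harder as the lever goes on, to about 16 N.
- stud_axis (a point): Point on the stud's axis, fixed to the clamp, 58 mm above the table: the level of the fitted washer's top face, on which the second washer must lie. With the lever open the gap from here to the head is 14 mm, less 5 mm per rad of lever. On one washer alone the closed clamp never bites; once closed, a second washer will not go in.
- lever (a joint): Lever angle in rad: 0 open, 1.6 at its stop (clamped); grows clockwise seen from above. It turns about the stud's axis with 0.16 N m of friction, a little more when clamping, and stays where it is left. It starts between 0 and 0.2.
- lever_knob (a point): Centre of the lever's black ball knob, 22 mm in diameter, 104 mm from the stud's axis, 21 mm above the table. The lever is a level round bar 12 mm thick, straight out from a hub of 66 mm diameter, with a collar 18 mm thick from 89 to 95 mm out; open table below beyond the base plate. With clamp yaw 0 and lever 0 it points 235 degrees anticlockwise from +x.
- bracket: Dark steel bracket on the clamp's platform, loose: plate 120x56x8 mm with a hole of 15 mm round the stud; origin at that hole's centre on the underside; the plate reaches from x = -34 to +86 mm, with an upstand 32 mm high over its underside at the +x end. 0.45 kg.
- fitted_washer: Slotted washer lying flat on the bracket, round the stud: steel disc 60 mm in diameter, 10 thick, two flats 50 mm apart parallel to the slot; slot 13 mm wide from the centre (round end, radius 6.5) out through the rim, mouth eased to 18 mm. Origin at the centre, mid thickness; x along the slot out of the mouth; z the disc's axis. Slot direction varies within 1.2 rad of the clamp's -x.
- fitted_mouth (a point): Middle of the fitted washer's slot mouth, 30 mm from its centre.
- slotted_washer: The washer to fit: loose, same shape and size and same axes as fitted_washer, 0.14 to 0.22 kg, centre of mass about 2.4 mm behind its centre, away from the mouth. It starts on edge in one of the end grooves of the rack with its mouth straight up. Either face may go up on the stud.
- slotted_mouth (a point): Middle of that washer's slot mouth, 30 mm from its centre.
- closed_washer: Bystander in the other end groove: same outline and thickness, but a closed 13 mm hole and no slot. It stays in the rack.
- washer_rack: Wooden rack, fixed, place varies: block 120x80x30 mm, origin at the centre of its underside. Three stopped grooves 12 mm wide, 52 long, 22 deep run along its y at x = -38, 0 and +38 mm, the middle one empty; a washer on edge stands with its centre 38 mm and its top 68 mm above the table, its axis along the rack's x. The table between rack, clamp and vice (x < 0.37) is free.
- tin: Bystander: green tin with a metal cap, 66 mm in diameter, 96 mm high; origin under its centre.
- cup: Bystander: metal cup 69 mm in diameter, 74 mm high; origin under its centre.
- pliers: Bystander: pliers with red sleeves lying flat, 50x178x14 mm; origin under the centre.

How it is judged:
By the outcome, as a careful person would: the job done as asked, in the order asked, and still so for the second after the job is handed in, with the robot touching nothing.
It also fails if it takes over 72 s, if anything falls off the work surface, if the arm or the gripper's body presses on something with over 40 N, if the wrist force passes 120 N, or if a joint passes its speed limit or range.

### The arm

A 7-joint arm with a two-finger parallel gripper is mounted at the origin on a cart in front of the work surface, level with it; the furniture and walls round the work are solid. World frame = base frame: x ahead of the robot, y to its left, z up, the work surface at z = 0. Lengths are in mm, angles in rad, forces in N, time in s.
With the tool pointing down it reaches from about 400 to 850 mm from the base axis. Payload 4.5 kg.
Tool frame: the origin (TCP) lies on the front face of the gripper's body, between the roots of the fingers; the fingertips stand 64 mm ahead of it and the grasp point (between the pads) lies r.grip_depth ahead of it (r.grip_depth is the distance from the TCP to the grasp point, in mm); z points along the fingers, y is the line along which they close (so a half turn about z gives the same grasp; the last joint's range is limited). The gripper opens to 88 mm and grips with 3 to 60 N. Pads are 18 mm wide; open, the fingers measure 123 mm over their backs; the gripper's body (75 mm by 187 mm) begins 45 mm behind the grasp point.
Start: joints at [1.145, 0.689, -0.195, 1.565, 0.157, 0.902, -0.215], TCP at [277.384, -560.094, 302.743] pointing down, gripper open.
Joint ranges: [-3.01, 3.01], [-0.46, 2.08], [-1.47, 1.51], [0.13, 2.56], [-1, 4.14], [0.04, 2.09], [-2.66, 2.66]. Speed limits (rad/s): [2.57, 2.57, 3.14, 3.14, 3.14, 3.14, 3.14].

### API

Orientations are given as [roll, pitch, yaw] about the fixed x, y, z axes, in that order (R = Rz(yaw) Ry(pitch) Rx(roll)).
In Python, from rig import r gives the robot as it stands.
- The arm moves only by the tool shift_gripper, called after "Emit:" by a JSON object that holds its "name" and its "arguments", one argument or row to a line. Schema: {"type":"object","properties":{"steps":{"type":"array","items":{"type":"array","items":{"type":"array","items":{"type":"number"},"minItems":7,"maxItems":7},"minItems":1,"maxItems":8},"minItems":1,"maxItems":1},"only":{"type":"string"},"quiet":{"type":"boolean"},"lines":{"type":"string"}},"required":["steps"],"additionalProperties":false}. steps is a list that holds a single list of rows (three levels of brackets), with 1 to 8 rows, each of 7 numbers: a rotation vector rx, ry, rz in shares of pi rad (1.0 is pi rad), then dx, dy, dz in shares of the most that a row can go, 1 being 62.5 mm, then the opening from 0.0 (shut) to 1.0 (fully open); each row shifts and turns the commanded pose from where the row before left it, along the tool's axes as they then stand; what a row does not reach is not made up. A row lasts 1/8 s, in which the tool goes at most 62.5 mm and 0.188 rad, less where a joint would pass 70% of its speed; a pose out of reach is approached as far as the arm can. The fingers move at their own pace and stop on an object; the grip force is fixed at half the most. Time passes only in rows, so rows that do not move let the fingers close. The tool returns the time, the measured TCP pose, the force, the opening and the grip force at its end. only (a regular expression) keeps the lines of the reply that match it, lines (a string "A,B") keeps lines A to B, and quiet returns only ok. Input that does not fit is refused with a message, and nothing moves.
- r.get_obs(): the state, without advancing time (a new reading comes with each control period).
- r.grab_frame(name): name is "scene" or "side" or "wrist"; returns a dict with "image" (384x512x3 uint8, red, green, blue), "mtx" (3x3 intrinsics, pixels), "extrinsics" (4x4, takes a point from camera to world coordinates); the wrist camera has in their place "T_tool_cam" (4x4, takes a point from camera to tool coordinates, whose origin is the TCP and whose axes are the flange's). Camera axes: x right, y down, z forward; pixel columns grow to the right and rows downward; lengths in mm; the calibration is good to about 2 mm. A picture is of the moment at which its call begins: read the wrist's pose just before it. There is no depth.
- r.finish_job(): hands the job in; it is judged then, once.
The state is a dict: "time_s": time; "joints": joint angles; "joint_vel": joint speeds; "joint_efforts": joint torques, N m; "eef_pos": TCP position; "ee_rot": TCP orientation; "wrist_force": force on the tool from outside, world axes, zero at the start; "moment": the same for the moment, N m; "opening": opening from 0.0 (shut) to 1.0 (fully open); "finger_force": force on a finger pad.
Only numpy, scipy, OpenCV 4.12 (cv2) and the standard library are available. Lean on these libraries where they do the work, as an engineer would, in place of code of your own. Each camera call takes 0.05 s, during which the arm holds its last target. There are 200 camera calls.

## Working session

There is one attempt and no reset: what is moved stays moved. The work goes in short steps, Python scripts to look and compute and a tool call to move; the robot and the scene stay as the last step left them, time stands still between calls to the robot, and variables do not carry over. Pictures are saved under pics/ and viewed, at most 10 in all, crops included, and the job is handed in when it is done.

```bash
ls; mkdir -p pics
```

Run:
```python
from rig import r
import cv2,numpy as np
np.set_printoptions(precision=4,suppress=True)
o=r.get_obs();print(o['eef_pos'],o['ee_rot'],o['opening'],r.grip_depth,o['time_s'])
for n in("scene","side"):
    f=r.grab_frame(n);cv2.imwrite(f"pics/{n}0.png",f['image'][:,:,::-1]);print(f['mtx'],f['extrinsics'])
f=r.grab_frame("wrist");print(f['mtx'],f['T_tool_cam'])
a=cv2.imread("pics/scene0.png");b=cv2.imread("pics/side0.png")
cv2.imwrite("pics/wrist0.png",f['image'][:,:,::-1])
```

```text
pics
rig.py
[ 277.0949 -559.6388  301.905 ] [-3.1397  0.0001  0.4599] 1.0051526756935727 45.3 0.0
[[489.722    0.     250.3307]
 [  0.     489.722  186.6995]
 [  0.       0.       1.    ]] [[  -0.5057   -0.4557    0.7325 -368.8174]
 [  -0.8624    0.2462   -0.4423  879.3825]
 [   0.0212   -0.8554   -0.5175  732.453 ]
 [   0.        0.        0.        1.    ]]
[[387.213    0.     259.5083]
 [  0.     387.213  187.524 ]
 [  0.       0.       1.    ]] [[  -0.9617   -0.1921    0.1955  385.7305]
 [  -0.2737    0.6371   -0.7205 1040.6624]
 [   0.0138   -0.7465   -0.6653  757.9982]
 [   0.        0.        0.        1.    ]]
[[301.5022   0.     256.39  ]
 [  0.     301.5022 191.7813]
 [  0.       0.       1.    ]] [[  0.0003  -0.9489  -0.3156  81.7843]
 [  1.       0.0001   0.0005  -0.4914]
 [ -0.0005  -0.3156   0.9489 -81.6598]
 [  0.       0.       0.       1.    ]]
```

View pics/scene0.png

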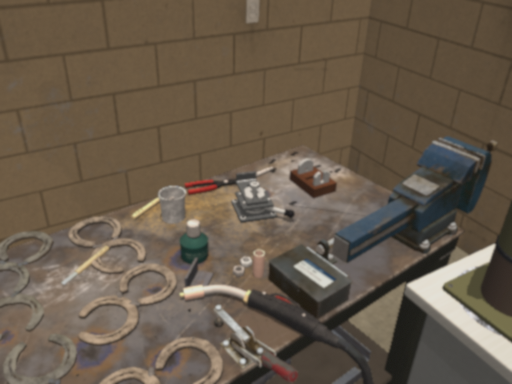

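View pics/side0.png

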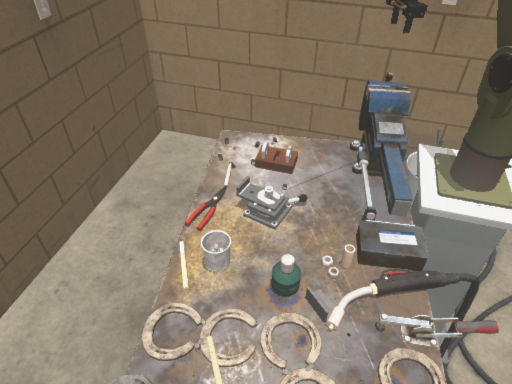

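The scene view shows the rack near (313,180), the clamp near (256,200) and the knob at (290,212). In the side view the rack is at (276,159), the clamp at (268,202) and the knob at (303,199). I'll enlarge both.

Run:
```python
import cv2,numpy as np
a=cv2.imread("pics/scene0.png")[150:230,220:350];b=cv2.imread("pics/side0.png")[135:235,225:321]
a=cv2.resize(a,None,fx=6,fy=6,interpolation=cv2.INTER_CUBIC);b=cv2.resize(b,None,fx=6,fy=6,interpolation=cv2.INTER_CUBIC)
for im,(x0,y0) in((a,(220,150)),(b,(225,135))):
    for u in range(0,im.shape[1],60): cv2.putText(im,str(x0+u//6),(u,10),0,.35,(0,255,255));cv2.line(im,(u,12),(u,18),(0,255,255))
    for v in range(30,im.shape[0],60): cv2.putText(im,str(y0+v//6),(0,v+4),0,.35,(0,255,255))
cv2.imwrite("pics/sc1.png",a);cv2.imwrite("pics/si1.png",b)
```

```text
(no output)
```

View pics/sc1.png

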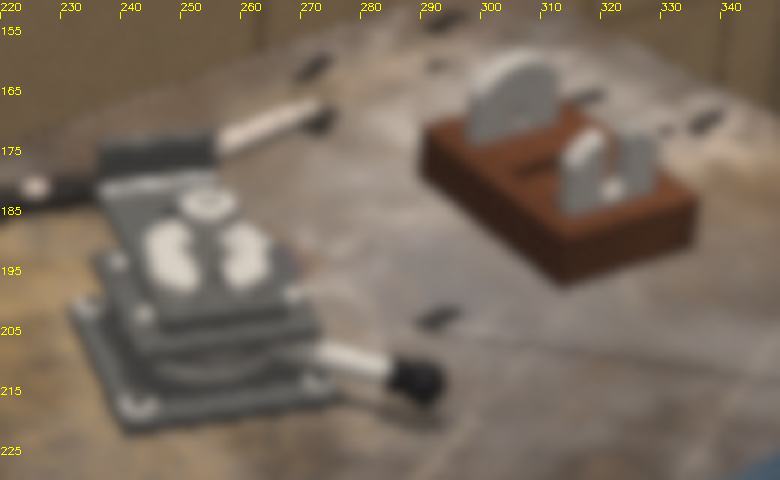

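View pics/si1.png

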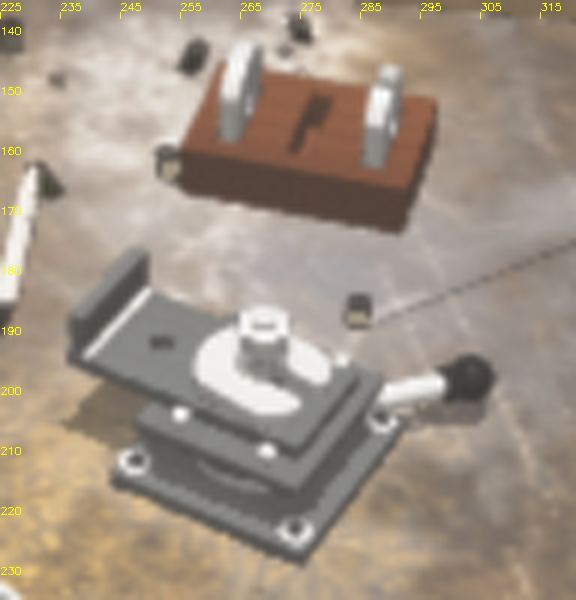

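The slotted washer is the one near the −x end of the rack: scene (320,178), side (288,153). The fitted washer's mouth faces the lower right in the side view, near (280,200). Next I'll triangulate the main points.

Create h.py:
```python
import numpy as np,cv2
from rig import r
from scipy.spatial.transform import Rotation as R
np.set_printoptions(precision=3,suppress=True)
def tcp():
    o=r.get_obs();T=np.eye(4);T[:3,:3]=R.from_euler('xyz',o['ee_rot']).as_matrix();T[:3,3]=o['eef_pos'];return T
def grab(n,fn=None):
    T=tcp();f=r.grab_frame(n);X=f['extrinsics'] if 'extrinsics' in f else T@f['T_tool_cam']
    if fn: cv2.imwrite(fn,f['image'][:,:,::-1])
    return f['mtx'],np.array(X)
def ray(c,p):
    d=c[1][:3,:3]@np.linalg.inv(c[0])@[p[0],p[1],1];return c[1][:3,3],d/np.linalg.norm(d)
def tri(*cp):
    A=np.zeros((3,3));b=np.zeros(3);rs=[ray(c,p) for c,p in cp]
    for o,d in rs: P=np.eye(3)-np.outer(d,d);A+=P;b+=P@o
    x=np.linalg.solve(A,b);return x,max(np.linalg.norm(np.cross(x-o,d)) for o,d in rs)
def onz(c,p,z):
    o,d=ray(c,p);return o+d*(z-o[2])/d[2]
def proj(c,X):
    q=c[0]@(np.linalg.inv(c[1])@np.append(X,1))[:3];return q[:2]/q[2]
```

Run:
```python
from h import *
S=grab("scene");D=grab("side")
for n,a,b in [("knob",(289.7,213.7),(303,198)),("head",(254.5,183.3),(269,188)),
 ("rack-x+y",(314.2,190),(292.5,165.8)),("rack+x+y",(290.8,171.7),(255,161.7)),("slw top",(319,172.3),(289.5,146.5)),
 ("upst L",(237,174),(237,187.5)),("upst R",(255.5,172.5),(248.5,176.5))]: print(n,*tri((S,a),(D,b)))
for n,p,z in[("rack-x-y side",(297.8,151.3),30),("rack+x-y",(262,145.8),30),("base front",(275.5,228),10),("base left",(244,215),10),("base right",(292,206),10)]:print(n,onz(D,p,z))
```

```text
knob [474.45  249.353  20.515] 0.17369296416309563
head [559.355 306.202  83.948] 0.6588506429334452
rack-x+y [531.265 128.181  27.686] 1.6229863253191144
rack+x+y [649.084 128.282  22.652] 3.0277733304859322
slw top [549.983 100.213  71.216] 5.554498383246382
upst L [646.324 310.213  68.077] 0.3378684326882641
upst R [629.491 260.612  69.094] 0.8815511476517175
rack-x-y side [530.809  51.454  30.   ]
rack+x-y [647.218  55.923  30.   ]
base front [522.421 370.681  10.   ]
base left [615.098 349.285  10.   ]
base right [498.68  278.344  10.   ]
```

Careful with the scale: shifts go in shares of 62.5 mm and turns go in shares of pi rad. That gives: -60 mm is -0.96, -30 mm is -0.48, 0.153 rad / 3.1416 = 0.0487.

Emit:
{"name": "shift_gripper", "arguments": {
  "steps": [
    [[0, 0, 0.0487, 0, 0, 0, 1], [0, 0, 0.0487, 0, 0, 0, 1], [0, 0, 0.0487, 0, 0, 0, 1], [0, 0, 0, 0.96, 0, -0.24, 1], [0, 0, 0, 0.96, 0, -0.24, 1], [0, 0, 0, 0.96, -0.48, 0, 1], [0, 0, 0, 0.48, -0.96, 0, 1], [0, 0, 0, 0, -0.96, 0, 1]]
  ]
}}

```text
time_s: 1.25
eef_pos: [484.1, -413.1, 331.9]
ee_rot: [-3.141, -0.002, 0.004]
wrist_force: [0.2, 0.5, -0.8]
opening: 0.998
finger_force: 0.0
```

Emit:
{"name": "shift_gripper", "arguments": {
  "steps": [
    [[0, 0, 0, 0, -0.96, 0, 1], [0, 0, 0, 0, -0.96, 0, 1], [0, 0, 0, 0, -0.96, 0, 1], [0, 0, 0, 0, -0.96, 0, 1], [0, 0, 0, 0, -0.96, 0, 1], [0, 0, 0, 0, -0.96, 0, 1], [0, 0, 0, 0, -0.96, 0, 1], [0, 0, 0, 0, -0.96, 0, 1]]
  ]
}}

```text
time_s: 2.25
eef_pos: [480.6, 65.8, 332.9]
ee_rot: [-3.142, -0.001, 0.001]
wrist_force: [0.8, 0.0, 0.1]
opening: 0.999
finger_force: 0.0
```

Run:
```python
from h import *
S=grab("scene");D=grab("side")
for n,p in[("cup base",(217,270)),("tin base",(286,294)),("pliers tip",(230,166)),("pl end",(187,224)),("pl2",(200,229))]:print(n,onz(D,p,0))
```

```text
cup base [624.56  531.404   0.   ]
tin base [452.771 548.957   0.   ]
pliers tip [724.787 148.884   0.   ]
pl end [752.846 415.025   0.   ]
pl2 [713.076 421.728   0.   ]
```

Run:
```python
from h import *
import pickle
A=grab("wrist","pics/wA.png");pickle.dump(A,open("A.pkl","wb"))
```

Emit:
{"name": "shift_gripper", "arguments": {
  "steps": [
    [[0, 0, 0, 0.48, -0.96, 0, 1], [0, 0, 0, 0.32, -0.96, 0, 1], [0, 0, 0, 0.32, -0.96, 0.8, 1], [0, 0, 0, 0, 0, 0, 1], [0, 0, 0, 0, 0, 0, 1]]
  ]
}}

```text
time_s: 3.02
eef_pos: [544.2, 223.3, 293.8]
ee_rot: [3.139, 0.0, -0.002]
wrist_force: [0.5, -0.5, 0.8]
opening: 1.002
finger_force: 0.0
```

Run:
```python
from h import *
import pickle
B=grab("wrist","pics/wB.png");pickle.dump(B,open("B.pkl","wb"))
def crop(fn,c,w,h,f):
    im=cv2.imread(fn);x0,y0=int(c[0]-w/2),int(c[1]-h/2);x0=min(max(x0,0),512-w);y0=min(max(y0,0),384-h)
    im=cv2.resize(im[y0:y0+h,x0:x0+w],None,fx=f,fy=f,interpolation=cv2.INTER_CUBIC)
    for u in range(0,w,10): cv2.putText(im,str(x0+u),(u*f,10),0,.33,(0,255,255));cv2.line(im,(u*f,12),(u*f,17),(0,255,255))
    for v in range(5,h,10): cv2.putText(im,str(y0+v),(0,v*f+4),0,.33,(0,255,255))
    return im
A=pickle.load(open("A.pkl","rb"))
for n,c,fn in(("A",A,"pics/wA.png"),("B",B,"pics/wB.png")):
    pr=proj(c,[589,90,30]);pc=proj(c,[540,295,50]);print(n,pr,pc)
    cv2.imwrite(f"pics/c{n}.png",np.hstack([crop(fn,pr,100,150,4),crop(fn,pc,100,150,4)]))
```

```text
A [244.15   67.508] [ 68.196 108.671]
B [374.159 125.685] [191.541 172.743]
```

View pics/cA.png

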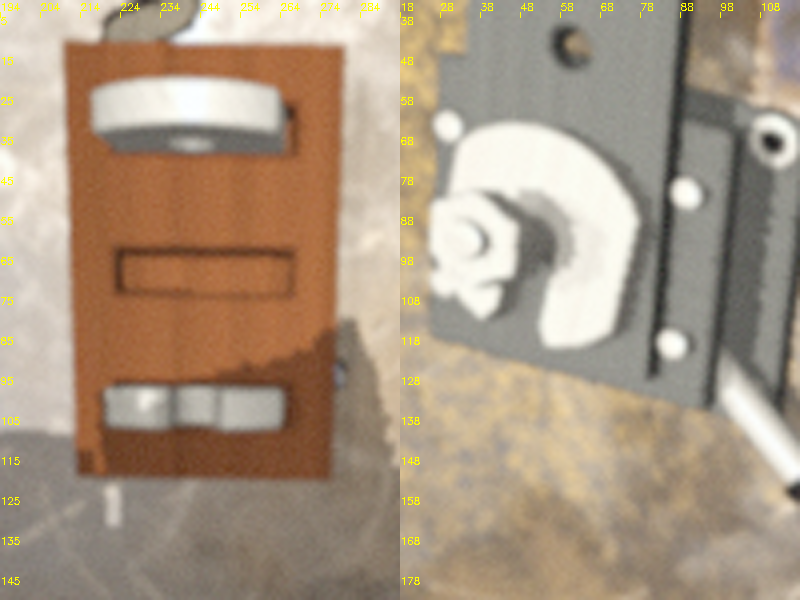

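View pics/cB.png

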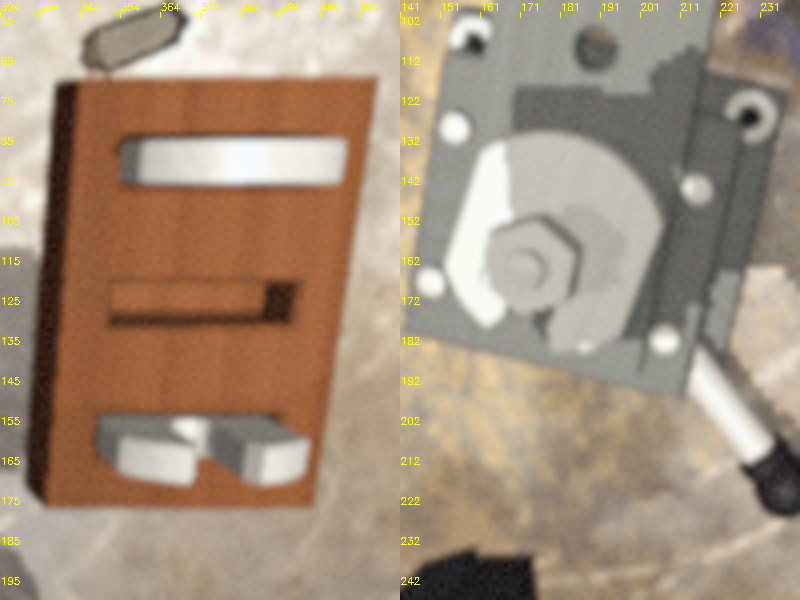

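The rack views are clear: the slotted washer's top is at about (243,102) in A, with its horns at about (364,160) and (394,160) in B. The stud top is at (33.8,93) in A and (172,164) in B, all four pins show in B, and the fitted mouth faces image-down, which is world −x. Now I'll work out positions.

Run:
```python
from h import *
import pickle
A=pickle.load(open("A.pkl","rb"));B=pickle.load(open("B.pkl","rb"));S=grab("scene");D=grab("side")
ra=[(210.5,10.5),(279.75,11.25),(276.5,119.5),(213.75,118.75)];rb=[(344,70),(418.25,69.25),(402.25,176.5),(335.25,176.25)]
print("rack");P=[]
for a,b in zip(ra,rb):
    x=tri((A,a),(B,b));P.append(x[0]);print(*x,onz(A,a,30),onz(B,b,30))
P=np.array(P);print("c",P.mean(0));
print("washer sides z54.6 A",onz(A,(220.25,102),54.6),onz(A,(265.7,102),54.6))
# groove-level faces in B: base line of washer at rack top
print("stud",tri((A,(33.75,93)),(B,(172.25,164))),"4view",tri((A,(33.75,93)),(B,(172.25,164)),(S,(254.5,183.3)),(D,(269,188))))
for a,b in (((30,64.5),(154.75,129)),((89.25,81.25),(215.25,144.25)),((86,119.25),(207,182))):print("pin",*tri((A,a),(B,b)))
pb=[onz(B,p,46) for p in((154.75,129),(215.25,144.25),(207,182),(148.75,167.25))];print(np.array(pb),np.mean(pb,0))
fw=lambda c,x,y,z=58:onz(c,(x,y),z)[:2]
f=lambda x,y:fw(B,141+(x-400)/4,97+y/4)
g=lambda x,y:fw(A,18+(x-400)/4,33+y/4)
for n,q in dict(BfL1=f(505,140),BfL2=f(447,265),BfR1=f(660,218),BfR2=f(622,342),BmL=f(487,325),BmR=f(553,345),BhR=f(587,350),AfR1=g(638,225),AfR2=g(613,338),AfL=g(455,160),AmR=g(540,335),AhR=g(575,348)).items():print(n,q)
for n,a,b,z in(("knobB",None,(236.75,218.75),21),):print(n,onz(B,b,z),tri((B,b),(S,(289.7,213.7)),(D,(303,198))))
```

```text
rack
[647.894 128.359  27.3  ] 0.4282641484247298 [647.701 127.833  30.   ] [647.328 129.267  30.   ]
[647.987  50.211  30.038] 0.021221595752198955 [648.016  50.202  30.   ] [647.969  50.202  30.   ]
[529.703  49.649  30.613] 0.05317320534870643 [529.602  49.632  30.   ] [529.581  49.32   30.   ]
[529.104 128.18   26.695] 0.04405917926349105 [529.344 127.732  30.   ] [530.062 129.067  30.   ]
c [588.672  89.1    28.661]
washer sides z54.6 A [550.26  116.246  54.6  ] [551.026  64.203  54.6  ]
stud (array([557.886, 305.658,  86.125]), np.float64(0.577461261729652)) 4view (array([558.241, 306.614,  84.641]), np.float64(1.125382013738314))
pin [587.586 332.124  45.849] 0.0032711510419815583
pin [570.808 267.892  45.269] 0.13675575273765803
pin [527.611 279.278  44.353] 0.0778582122785061
[[587.607 332.073  46.   ]
 [571.055 267.732  46.   ]
 [528.028 279.039  46.   ]
 [545.398 343.341  46.   ]] [558.022 305.546  46.   ]
BfL1 [585.901 315.46 ]
BfL2 [552.729 334.178]
BfR1 [565.359 276.283]
BfR2 [531.044 288.569]
BmL [535.968 325.105]
BmR [530.226 307.562]
BhR [528.77  298.336]
AfR1 [561.74  275.827]
AfR2 [530.664 288.395]
AfL [578.054 323.59 ]
AmR [531.194 309.366]
AhR [527.671 299.93 ]
knobB [471.604 247.887  21.   ] (array([473.39 , 249.083,  21.168]), np.float64(2.006797955040638))
```

To row units: 50 mm is 0.8, 44.5 mm is 0.712.

Emit:
{"name": "shift_gripper", "arguments": {
  "steps": [
    [[0, 0, 0, 0.0352, 0.712, 0.16, 1], [0, 0, 0, 0.0352, 0.712, 0.16, 1], [0, 0, 0, 0.0368, 0.712, 0.16, 1], [0, 0, 0, 0, 0, 0.8, 1], [0, 0, 0, 0, 0, 0.8, 1], [0, 0, 0, 0, 0, 0.32, 1], [0, 0, 0, 0, 0, 0, 1]]
  ]
}}

```text
time_s: 4.05
eef_pos: [550.1, 90.8, 143.5]
ee_rot: [3.141, 0.002, -0.001]
wrist_force: [-0.2, 0.7, -0.2]
opening: 0.998
finger_force: 0.0
```

Run:
```python
from h import *
o=r.get_obs();print(o['joints'],o['eef_pos'])
```

```text
[-0.234  0.841 -0.022  1.894  0.043  0.409 -1.859] [550.109  90.792 143.544]
```

To row units: -20 mm is -0.32, -0.185 rad / 3.1416 = -0.0589.

Emit:
{"name": "shift_gripper", "arguments": {
  "steps": [
    [[0, 0, -0.0589, 0, 0, -0.32, 1], [0, 0, -0.0589, 0, 0, 0, 1], [0, 0, -0.0589, 0, 0, 0, 1], [0, 0, -0.0589, 0, 0, 0, 1], [0, 0, -0.0589, 0, 0, 0, 1], [0, 0, -0.0589, 0, 0, 0, 1], [0, 0, -0.0589, 0, 0, 0, 1], [0, 0, -0.0589, 0, 0, 0, 1]]
  ],
  "lines": "1,3"
}}

```text
time_s: 5.05
eef_pos: [551.8, 91.1, 166.1]
ee_rot: [3.137, 0.001, 1.485]
```

Emit:
{"name": "shift_gripper", "arguments": {
  "steps": [
    [[0, 0, -0.0589, 0, 0, 0, 1], [0, 0, -0.0589, 0, 0, 0, 1], [0, 0, -0.0589, 0, 0, 0, 1], [0, 0, -0.0589, 0, 0, 0, 1], [0, 0, -0.0589, 0, 0, 0, 1], [0, 0, -0.0589, 0, 0, 0, 1], [0, 0, -0.0589, 0, 0, 0, 1], [0, 0, -0.0589, 0, 0, 0, 1]]
  ],
  "lines": "1,3"
}}

```text
time_s: 6.05
eef_pos: [551.8, 90.7, 165.9]
ee_rot: [-3.14, 0.004, 2.965]
```

Emit:
{"name": "shift_gripper", "arguments": {
  "steps": [
    [[0, 0, -0.0578, 0, 0, 0.32, 1], [0, 0, 0, 0, 0, 0, 1], [0, 0, 0, 0, 0, 0, 1]]
  ]
}}

```text
time_s: 6.42
eef_pos: [551.3, 91.7, 145.3]
ee_rot: [-3.141, 0.002, 3.139]
wrist_force: [-0.1, 0.6, 0.3]
opening: 0.998
finger_force: 0.0
```

To row units: 20 mm is 0.32, 3 mm is 0.048.

Emit:
{"name": "shift_gripper", "arguments": {
  "steps": [
    [[0, 0, 0, 0, -0.016, 0.32, 1], [0, 0, 0, 0, 0, 0.32, 1], [0, 0, 0, 0, 0, 0.048, 1], [0, 0, 0, 0, 0, 0, 0.3], [0, 0, 0, 0, 0, 0, 0.3], [0, 0, 0, 0, 0, 0, 0.3], [0, 0, 0, 0, 0, 0, 0.3]]
  ]
}}

```text
time_s: 7.3
eef_pos: [550.8, 91.2, 101.3]
ee_rot: [3.142, 0.0, -3.141]
wrist_force: [-0.3, -0.4, 0.2]
opening: 0.572
finger_force: 7.0
```

To row units: -50 mm is -0.8, 30 mm is 0.48, 0.157 rad / 3.1416 = 0.05.

Emit:
{"name": "shift_gripper", "arguments": {
  "steps": [
    [[0, 0, 0, 0, 0, 0, 0.3], [0, 0, 0, 0, 0, -0.16, 0.3], [0, 0, 0, 0, 0, -0.8, 0.3], [0, 0, 0, 0, 0, -0.8, 0.3], [0, 0, 0, 0.272, 0.48, 0, 0.3], [0, 0, 0, 0.288, 0.464, 0, 0.3], [0, 0.05, 0, 0, 0, 0, 0.3], [0, 0.05, 0, 0, 0, 0, 0.3]]
  ]
}}

```text
time_s: 8.3
eef_pos: [515.1, 150.7, 212.1]
ee_rot: [3.14, -0.318, -3.138]
wrist_force: [1.8, -1.1, -3.3]
opening: 0.563
finger_force: 29.8
```

Emit:
{"name": "shift_gripper", "arguments": {
  "steps": [
    [[0, 0.05, 0, 0, 0, 0, 0.3], [0, 0.05, 0, 0, 0, 0, 0.3], [0, 0.05, 0, 0, 0, 0, 0.3], [0, 0, 0, 0, 0, 0, 0.3]]
  ]
}}

```text
time_s: 8.8
eef_pos: [516.1, 149.9, 208.8]
ee_rot: [-3.141, -0.786, 3.14]
wrist_force: [-0.2, 0.4, -2.4]
opening: 0.563
finger_force: 29.9
```

Run:
```python
from h import *
o=r.get_obs();print(o['joints'])
```

```text
[ 0.125  1.171 -0.938  1.34   0.365  1.633  0.757]
```

To row units: -30 mm is -0.48, -28 mm is -0.448.

Emit:
{"name": "shift_gripper", "arguments": {
  "steps": [
    [[0, 0, 0, -0.48, 0, 0.48, 0.3], [0, 0, 0, -0.48, 0, 0.48, 0.3], [0, 0, 0, -0.448, 0, 0.448, 0.3], [0, 0, 0, -0.048, 0, 0.048, 0.3], [0, 0, 0, 0, 0, 0, 0.3]]
  ]
}}

```text
time_s: 9.43
eef_pos: [515.9, 150.7, 84.0]
ee_rot: [3.139, -0.783, -3.139]
wrist_force: [-1.0, 0.6, -1.1]
opening: 0.564
finger_force: 29.9
```

Run:
```python
from h import *
grab("side","pics/s2.png");im=cv2.imread("pics/s2.png")[120:250,220:400];cv2.imwrite("pics/s2c.png",cv2.resize(im,None,fx=4,fy=4,interpolation=cv2.INTER_CUBIC))
```

```text
(no output)
```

View pics/s2c.png

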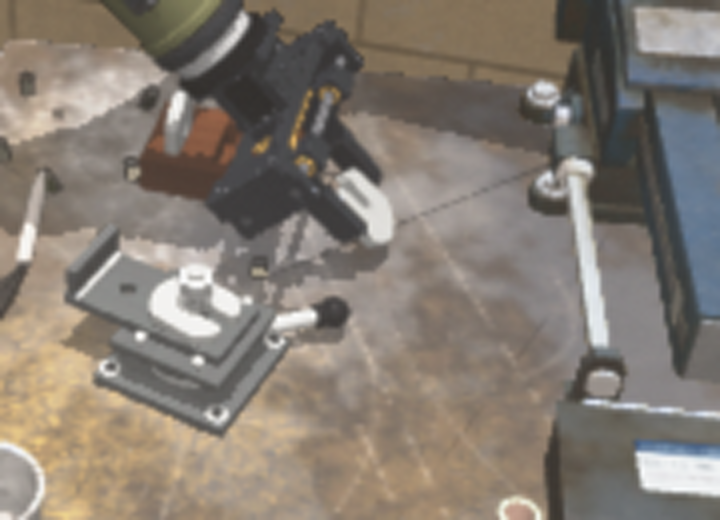

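The side view shows the washer held tilted just above the table at crop (365,205), with the closed washer still racked at crop (178,120). I'll lower to contact and release.

To row units: -6 mm is -0.096, -3 mm is -0.048.

Emit:
{"name": "shift_gripper", "arguments": {
  "steps": [
    [[0, 0, 0, -0.096, 0, 0.096, 0.3], [0, 0, 0, -0.048, 0, 0.048, 0.3], [0, 0, 0, 0, 0, 0, 0.3]]
  ]
}}

```text
time_s: 9.85
eef_pos: [515.8, 150.1, 69.7]
ee_rot: [-3.142, -0.785, -3.141]
wrist_force: [-0.2, -0.4, -0.9]
opening: 0.564
finger_force: 29.9
```

Emit:
{"name": "shift_gripper", "arguments": {
  "steps": [
    [[0, 0, 0, 0, 0, 0, 0.75], [0, 0, 0, 0, 0, 0, 0.9], [0, 0, 0, 0, 0, 0, 1], [0, 0, 0, 0, 0, 0, 1]]
  ]
}}

```text
time_s: 10.35
eef_pos: [515.6, 150.2, 69.6]
ee_rot: [-3.142, -0.785, -3.141]
wrist_force: [-0.4, 0.6, -0.3]
opening: 0.984
finger_force: 0.0
```

Emit:
{"name": "shift_gripper", "arguments": {
  "steps": [
    [[0, 0, 0, 0.128, 0, -0.128, 1], [0, 0, 0, 0.16, 0, -0.32, 1], [0, 0, 0, 0.32, 0, -0.64, 1], [0, 0, 0, 0.32, 0, -0.64, 1], [0, 0, 0, 0, 0, -0.64, 1], [0, -0.05, 0, 0, 0, 0, 1], [0, -0.05, 0, 0, 0, 0, 1], [0, -0.05, 0, 0, 0, 0, 1]]
  ]
}}

```text
time_s: 11.35
eef_pos: [579.9, 150.8, 217.5]
ee_rot: [3.14, -0.307, -3.141]
wrist_force: [1.3, -0.3, 0.1]
opening: 0.999
finger_force: 0.0
```

Emit:
{"name": "shift_gripper", "arguments": {
  "steps": [
    [[0, -0.05, 0, 0, 0, 0, 1], [0, -0.05, 0, 0, 0, 0, 1], [0, 0, 0, 0, 0, 0, 1]]
  ]
}}

```text
time_s: 11.72
eef_pos: [577.7, 150.5, 217.6]
ee_rot: [-3.14, 0.001, -3.137]
wrist_force: [0.5, 0.0, 0.8]
opening: 1.001
finger_force: 0.0
```

Run:
```python
from h import *
import pickle
pickle.dump(grab("wrist","pics/wA2.png"),open("A2.pkl","wb"))
```

Emit:
{"name": "shift_gripper", "arguments": {
  "steps": [
    [[0, 0, 0, 0.48, 0.48, 0, 1], [0, 0, 0, 0.48, 0.48, 0, 1], [0, 0, 0, 0, 0.48, 0, 1], [0, 0, 0, 0, 0, 0, 1], [0, 0, 0, 0, 0, 0, 1]]
  ]
}}

```text
time_s: 12.4
eef_pos: [520.3, 239.2, 214.9]
ee_rot: [-3.14, -0.001, 3.14]
wrist_force: [0.5, -0.4, -0.3]
opening: 1.0
finger_force: 0.0
```

Run:
```python
from h import *
import pickle
B=grab("wrist","pics/wB2.png");pickle.dump(B,open("B2.pkl","wb"));A=pickle.load(open("A2.pkl","rb"))
def crop(fn,c,w,h,f):
    im=cv2.imread(fn);x0,y0=int(c[0]-w/2),int(c[1]-h/2);x0=min(max(x0,0),512-w);y0=min(max(y0,0),384-h);print(fn,x0,y0)
    im=cv2.resize(im[y0:y0+h,x0:x0+w],None,fx=f,fy=f,interpolation=cv2.INTER_CUBIC)
    for u in range(0,w,10): cv2.putText(im,str(x0+u),(u*f,10),0,.33,(0,255,255));cv2.line(im,(u*f,12),(u*f,17),(0,255,255))
    for v in range(5,h,10): cv2.putText(im,str(y0+v),(0,v*f+4),0,.33,(0,255,255))
    return im
w=[crop(f"pics/w{n}.png",proj(c,[482,150,10]),100,100,4) for n,c in(("A2",A),("B2",B))]
k=[crop(f"pics/w{n}.png",proj(c,[558,306,58]),200,100,2) for n,c in(("A2",A),)]+[crop("pics/wB2.png",proj(B,[558,306,58]),133,66,3)[:200,:400]]
k=[cv2.resize(x,(400,200)) for x in k]
cv2.imwrite("pics/d.png",np.vstack([np.hstack(w),np.hstack(k)]))
```

```text
pics/wA2.png 206 26
pics/wB2.png 112 91
pics/wA2.png 312 122
pics/wB2.png 266 203
```

View pics/d.png

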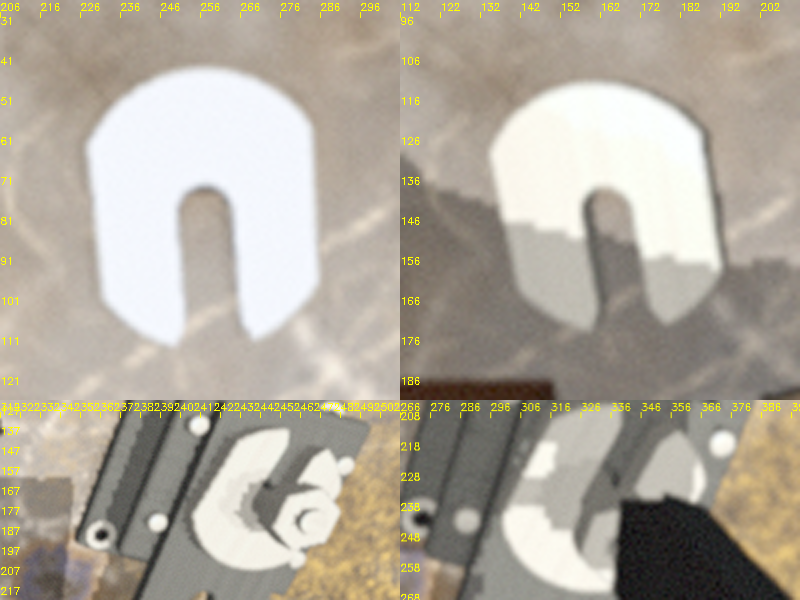

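The washer lies flat, mouth toward +x, with the flat corners and slot end clear in both views. I'll triangulate it and fit the fitted washer's outline across several views.

Create fit.py:
```python
from h import *
from scipy.optimize import minimize
def outline(c,th,z):
    s=np.arcsin(25/30);P=[];N=[]
    for a in np.concatenate([np.linspace(s-.03,.32,12),np.linspace(-.32,-s+.03,12),np.linspace(np.pi-s+.03,np.pi+s-.03,30)]): P.append((30*np.cos(a),30*np.sin(a)));N.append((np.cos(a),np.sin(a)))
    for x in np.linspace(-16,16,22):
        for q in(25,-25):P.append((x,q));N.append((0,np.sign(q)))
    for x in np.linspace(4,24,14):
        for q in(6.5,-6.5):P.append((x,q));N.append((0,-np.sign(q)))
    P=np.array(P);N=np.array(N);Rm=np.array([[np.cos(th),-np.sin(th)],[np.sin(th),np.cos(th)]])
    f=lambda Q:np.c_[Q@Rm.T+c,np.full(len(Q),z)]
    return f(P+N),f(P-N)
def score(v,cams,z):
    t=0
    for cam,g in cams:
        o,i=outline(v[:2],v[2],z)
        val=lambda X:cv2.remap(g,np.array([proj(cam,x) for x in X],np.float32)[None],None,cv2.INTER_LINEAR)[0]
        t+=np.mean(np.tanh((val(i)-val(o))/30))
    return -t
def fit(v0,names,z,span=.5):
    import pickle
    cams=[(pickle.load(open(n+".pkl","rb")),cv2.GaussianBlur(cv2.imread(f"pics/w{n}.png",0),(0,0),.8).astype(np.float32)) for n in names]
    best=min((minimize(score,[v0[0],v0[1],v0[2]+d],args=(cams,z),method="Nelder-Mead",options=dict(initial_simplex=np.array([[v0[0],v0[1],v0[2]+d]]*4)+np.array([[0,0,0],[3,0,0],[0,3,0],[0,0,.08]]))) for d in np.linspace(-span,span,7)),key=lambda m:m.fun)
    return best.x,best.fun/len(names)
```

Run:
```python
from fit import *
import pickle
A=pickle.load(open("A2.pkl","rb"));B=pickle.load(open("B2.pkl","rb"))
pa=[(88,145),(102,298),(313,125),(319,285),(205,184)];pb=[(90,150),(118,290),(305,128),(322,268),(205,187)]
Q=[]
for a,b in zip(pa,pb):
    t=tri((A,(206+a[0]/4,26+a[1]/4)),(B,(112+b[0]/4,91+b[1]/4)));Q.append(t[0]);print(*t)
Q=np.array(Q);print("c",Q[:4].mean(0),"ang",[np.arctan2(*(Q[j]-Q[i])[1::-1]) for i,j in((0,1),(2,3))])
print("loose fit",fit([482,150,0],["A2","B2"],10),fit([482,150,0],["A2"],10),fit([482,150,0],["B2"],10))
print("fitted",fit([558,306,np.pi-.4],["A","B"],58),fit([558,306,np.pi-.4],["A"],58),fit([558,306,np.pi-.4],["B"],58),fit([558,306,np.pi-.4],["A2"],58))
```

```text
[470.377 124.534   8.838] 0.15237853125658768
[503.272 127.331  10.316] 0.34700401236758444
[465.728 174.653   5.128] 0.15039143266818525
[499.505 176.863   6.37 ] 0.5640252518063347
[478.666 150.749   9.523] 0.20530777961991678
c [484.721 150.845   7.663] ang [np.float64(0.08482579550364669), np.float64(0.06535829308004788)]
loose fit (array([484.217, 150.331,   0.082]), np.float64(-0.9056908488273621)) (array([484.167, 150.279,   0.079]), np.float64(-0.8930261135101318)) (array([484.26 , 150.426,   0.081]), np.float64(-0.9195472598075867))
fitted (array([558.139, 305.728,   2.713]), np.float64(-0.7832200527191162)) (array([558.257, 305.441,   2.699]), np.float64(-0.8498742580413818)) (array([558.228, 305.888,   2.729]), np.float64(-0.7204715013504028)) (array([558.117, 305.814,   2.731]), np.float64(-0.8126184344291687))
```

Careful with the scale: shifts go in shares of 62.5 mm and turns go in shares of pi rad. That gives: -42.9 mm is -0.6864, 21.6 mm is 0.3456, -0.081 rad / 3.1416 = -0.0258.

Emit:
{"name": "shift_gripper", "arguments": {
  "steps": [
    [[0, 0, -0.0258, 0, 0, 0, 1], [0, 0, 0, 0.3456, -0.6864, 0.32, 1], [0, 0, 0, 0.3456, -0.6864, 0.32, 1], [0, 0, 0, 0, 0, 0.64, 1], [0, 0, 0, 0, 0, 0.64, 1], [0, 0, 0, 0, 0, 0, 1], [0, 0, 0, 0, 0, 0, 1]]
  ]
}}

```text
time_s: 13.32
eef_pos: [483.8, 151.0, 96.1]
ee_rot: [3.141, 0.001, -3.061]
wrist_force: [-0.0, -0.3, 0.2]
opening: 0.999
finger_force: 0.0
```

Run:
```python
from h import *
print(np.mean([r.get_obs()['eef_pos'] for _ in range(5)],0))
```

```text
[483.757 151.014  96.115]
```

Centred on the washer, so go down 30 and grip.

To row units: 20 mm is 0.32, 9.5 mm is 0.152.

Emit:
{"name": "shift_gripper", "arguments": {
  "steps": [
    [[0, 0, 0, 0, -0.0096, 0.32, 1], [0, 0, 0, 0, 0, 0.152, 1], [0, 0, 0, 0, 0, 0, 1], [0, 0, 0, 0, 0, 0, 0.3], [0, 0, 0, 0, 0, 0, 0.3], [0, 0, 0, 0, 0, 0, 0.3], [0, 0, 0, 0, 0, 0, 0.3], [0, 0, 0, 0, 0, 0, 0.3]]
  ]
}}

```text
time_s: 14.32
eef_pos: [483.2, 150.4, 65.8]
ee_rot: [-3.141, 0.0, -3.06]
wrist_force: [0.8, 0.0, 2.1]
opening: 0.561
finger_force: 30.0
```

Emit:
{"name": "shift_gripper", "arguments": {
  "steps": [
    [[0, 0, 0, 0, 0, 0, 0.3], [0, 0, 0, 0, 0, -0.32, 0.3], [0, 0, 0, 0, 0, -0.8, 0.3], [0, 0, 0, 0, 0, -0.64, 0.3], [0, 0, 0, 0, 0, 0, 0.3], [0, 0, 0, 0, 0, 0, 0.3]]
  ]
}}

```text
time_s: 15.08
eef_pos: [482.8, 149.8, 174.8]
ee_rot: [-3.14, -0.001, -3.06]
wrist_force: [0.2, 0.5, -2.9]
opening: 0.56
finger_force: 30.0
```

To row units: 43.2 mm is 0.6912, 18 mm is 0.288, 0.1693 rad / 3.1416 = 0.0539.

Emit:
{"name": "shift_gripper", "arguments": {
  "steps": [
    [[0, 0, 0.0539, 0, 0, 0, 0.3], [0, 0, 0.0539, 0, 0, 0, 0.3], [0, 0, 0.0539, 0, 0, 0, 0.3], [0, 0, 0, 0.288, 0.6912, 0, 0.3], [0, 0, 0, 0.288, 0.6912, 0, 0.3], [0, 0, 0, 0.288, 0.6912, 0, 0.3], [0, 0, 0, 0.288, 0.6912, 0, 0.3], [0, 0, 0, 0, 0, 0, 0.3]]
  ]
}}

```text
time_s: 16.08
eef_pos: [487.0, 342.3, 174.2]
ee_rot: [3.139, -0.003, 2.721]
wrist_force: [0.1, -1.5, -1.7]
opening: 0.559
finger_force: 30.0
```

Emit:
{"name": "shift_gripper", "arguments": {
  "steps": [
    [[0, 0, 0, 0, 0, 0.48, 0.3], [0, 0, 0, 0, 0, 0.296, 0.3], [0, 0, 0, 0, 0, 0, 0.3], [0, 0, 0, 0, 0, 0, 0.3]]
  ]
}}

```text
time_s: 16.58
eef_pos: [489.2, 337.6, 127.4]
ee_rot: [3.141, -0.0, 2.715]
wrist_force: [-0.1, 0.1, -1.2]
opening: 0.561
finger_force: 30.0
```

Run:
```python
from h import *
for _ in range(4):
    r.grab_frame("side");o=r.get_obs();p=np.array(o['eef_pos']);yw=o['ee_rot'][2];d=-np.array([np.cos(yw),np.sin(yw)]);y=np.array([np.sin(yw),-np.cos(yw)])
    w=np.array([558.14,305.72])-(p[:2]+1.0*d);print(p,yw,"along",w@d,"lat (tool y)",w@y)
```

```text
[489.311 337.838 127.835] 2.715294791117432 along 74.9496696464817 lat (tool y) -0.7826017386778936
[489.382 337.897 128.034] 2.7152346433701124 along 74.90975907359447 lat (tool y) -0.8606675442294893
[489.388 337.874 128.072] 2.715296161510137 along 74.89443704980935 lat (tool y) -0.8478231487495691
[489.353 337.841 128.008] 2.7152849919341415 along 74.91288607071434 lat (tool y) -0.8020699378632159
```

To row units: -18 mm is -0.288, -16 mm is -0.256.

Emit:
{"name": "shift_gripper", "arguments": {
  "steps": [
    [[0, 0, 0, -0.288, -0.0128, 0.016, 0.3], [0, 0, 0, -0.256, 0, 0.0192, 0.3], [0, 0, 0, 0, 0, 0, 0.3], [0, 0, 0, 0, 0, 0, 0.3], [0, 0, 0, 0, 0, 0, 0.3]]
  ]
}}

```text
time_s: 17.4
eef_pos: [518.9, 323.5, 125.1]
ee_rot: [3.141, -0.001, 2.717]
wrist_force: [-0.2, -0.0, -1.2]
opening: 0.563
finger_force: 30.0
```

Emit:
{"name": "shift_gripper", "arguments": {
  "steps": [
    [[0, 0, 0, -0.08, 0, 0, 0.3], [0, 0, 0, -0.08, 0, 0, 0.3], [0, 0, 0, -0.08, 0, 0, 0.3], [0, 0, 0, 0, 0, 0, 0.3]]
  ]
}}

```text
time_s: 17.9
eef_pos: [534.0, 316.1, 124.9]
ee_rot: [-3.141, 0.0, 2.714]
wrist_force: [0.3, 0.1, -2.8]
opening: 0.566
finger_force: 30.0
```

Create w.py:
```python
from h import *
for _ in range(2):
    r.grab_frame("side");o=r.get_obs();p=np.array(o['eef_pos']);yw=o['ee_rot'][2];d=-np.array([np.cos(yw),np.sin(yw)]);y=np.array([np.sin(yw),-np.cos(yw)])
    w=np.array([558.14,305.72])-(p[:2]+1.0*d);print(p,yw,"along",w@d,"lat",w@y,"F along/lat",np.array(o['wrist_force'])[:2]@d,np.array(o['wrist_force'])[:2]@y,o['wrist_force'][2],o['moment'])
```

```bash
python3 w.py
```

```text
[533.545 316.389 124.935] 2.714807851515311 along 25.80555144055119 lat 0.46947924844362987 F along/lat 0.2699891615542244 0.18424880343277344 -1.2473565982791894 [ 0.074 -0.086 -0.022]
[533.262 316.619 124.965] 2.7153284077088493 along 26.158420044807595 lat 0.36281269977360076 F along/lat -0.4461284679585536 -0.4470498493679642 -1.8748740360991172 [-0.001 -0.129  0.011]
```

To row units: -4 mm is -0.064, -2 mm is -0.032.

Emit:
{"name": "shift_gripper", "arguments": {
  "steps": [
    [[0, 0, 0, -0.064, 0.0032, 0, 0.3], [0, 0, 0, -0.064, 0.0032, 0, 0.3], [0, 0, 0, -0.032, 0, 0, 0.3], [0, 0, 0, 0, 0, 0, 0.3]]
  ]
}}

```text
time_s: 18.5
eef_pos: [542.8, 312.7, 125.0]
ee_rot: [-3.142, 0.0, 2.715]
wrist_force: [-0.3, -0.2, -3.3]
opening: 0.559
finger_force: 30.0
```

```bash
python3 w.py
```

```text
[542.588 312.819 124.989] 2.7153370165082764 along 16.095928150787742 lat -0.033533960419615205 F along/lat -0.14115315208571105 -0.9246687659582464 -2.0749582038925 [ 0.027 -0.109  0.012]
[542.471 312.919 125.015] 2.7155805484289632 along 16.24303619243068 lat -0.080300181204497 F along/lat -0.08487170677328551 0.6961572214012565 -2.2865661496119207 [ 0.011 -0.097  0.057]
```

Emit:
{"name": "shift_gripper", "arguments": {
  "steps": [
    [[0, 0, 0, -0.064, 0, 0, 0.3], [0, 0, 0, -0.064, 0, 0, 0.3], [0, 0, 0, -0.048, 0, 0, 0.3], [0, 0, 0, 0, 0, 0, 0.3]]
  ]
}}

```text
time_s: 19.1
eef_pos: [553.0, 308.0, 124.9]
ee_rot: [-3.142, 0.0, 2.715]
wrist_force: [-0.4, 0.2, -1.6]
opening: 0.56
finger_force: 30.0
```

```bash
python3 w.py
```

```text
[552.703 308.227 124.977] 2.715157849073521 along 4.98702077391146 lat -0.03338679084001961 F along/lat -0.07104975769595545 0.7520938025796992 -2.0254958100415577 [ 0.048 -0.091 -0.009]
[552.486 308.368 124.972] 2.715553174905632 along 5.243271883774986 lat -0.07428935953283489 F along/lat 1.2148668618694387 0.5608824199228156 -2.0042166273950626 [ 0.018 -0.148  0.031]
```

To row units: -3 mm is -0.048, -2 mm is -0.032.

Emit:
{"name": "shift_gripper", "arguments": {
  "steps": [
    [[0, 0, 0, -0.048, 0, 0, 0.3], [0, 0, 0, -0.032, 0, 0, 0.3], [0, 0, 0, 0, 0, 0, 0.3]]
  ]
}}

```text
time_s: 19.58
eef_pos: [557.4, 306.1, 125.0]
ee_rot: [-3.142, 0.0, 2.715]
wrist_force: [1.1, 0.6, -1.1]
opening: 0.561
finger_force: 30.0
```

```bash
python3 w.py
```

```text
[557.22  306.19  124.998] 2.7153216285093476 along 0.03216268354692371 lat -0.04748400156839615 F along/lat 0.017799690338290444 -0.23428209637051217 -1.3198158925375294 [ 0.036 -0.231 -0.006]
[557.126 306.238 124.997] 2.7154969098661033 along 0.13786044990602295 lat -0.052704330431022246 F along/lat -0.7138128043437698 -0.2294799571515757 -2.4792041169536665 [ 0.013 -0.156 -0.027]
```

Emit:
{"name": "shift_gripper", "arguments": {
  "steps": [
    [[0, 0, 0, -0.016, 0, 0, 0.3], [0, 0, 0, -0.0128, 0, 0, 0.3], [0, 0, 0, 0, 0, 0, 0.3]]
  ]
}}

```text
time_s: 20.05
eef_pos: [558.2, 305.9, 125.0]
ee_rot: [-3.142, -0.001, 2.716]
wrist_force: [-1.7, 0.8, -1.4]
opening: 0.565
finger_force: 30.0
```

```bash
python3 w.py
```

```text
[558.23  305.878 125.01 ] 2.716055106115206 along -1.0164175354725464 lat -0.1811186733123352 F along/lat -1.5298158664254289 -0.6789618314446126 -1.1783064923167534 [ 0.169  0.331 -0.043]
[558.247 305.834 124.989] 2.7160366772226214 along -1.0500934657371324 lat -0.14804797503451844 F along/lat -2.5184429305729337 -0.3600919458603459 -1.4788073940020887 [0.221 0.261 0.023]
```

Light contact shows the slot end has reached the stud. Ease back, lower and release.

To row units: 0.7 mm is 0.0112, 0.5 mm is 0.008.

Emit:
{"name": "shift_gripper", "arguments": {
  "steps": [
    [[0, 0, 0, 0.0112, 0, 0, 0.3], [0, 0, 0, 0, 0, 0.0112, 0.3], [0, 0, 0, 0, 0, 0.008, 0.3], [0, 0, 0, 0, 0, 0, 0.3]]
  ]
}}

```text
time_s: 20.65
eef_pos: [558.2, 306.1, 123.9]
ee_rot: [3.141, 0.0, 2.716]
wrist_force: [-1.3, 0.2, -0.6]
opening: 0.564
finger_force: 30.0
```

Emit:
{"name": "shift_gripper", "arguments": {
  "steps": [
    [[0, 0, 0, 0, 0, 0, 0.62], [0, 0, 0, 0, 0, 0, 0.7], [0, 0, 0, 0, 0, 0, 1], [0, 0, 0, 0, 0, 0, 1], [0, 0, 0, 0, 0, -0.24, 1], [0, 0, 0, 0, 0, -0.8, 1], [0, 0, 0, 0, 0, -0.96, 1], [0, 0, 0, 0.48, 0, 0, 1]]
  ]
}}

```text
time_s: 21.65
eef_pos: [534.1, 319.4, 254.7]
ee_rot: [3.132, 0.006, 2.71]
wrist_force: [0.0, 1.5, -0.6]
opening: 1.0
finger_force: 0.0
```

Emit:
{"name": "shift_gripper", "arguments": {
  "steps": [
    [[0, 0, 0, 0, 0, 0, 1], [0, 0, 0, 0, 0, 0, 1]]
  ]
}}

```text
time_s: 21.9
eef_pos: [531.3, 317.6, 248.9]
ee_rot: [-3.141, 0.001, 2.715]
wrist_force: [0.3, -0.5, 1.1]
opening: 1.002
finger_force: 0.0
```

Run:
```python
from fit import *
import pickle
c=grab("wrist","pics/wC.png");pickle.dump(c,open("C.pkl","wb"))
print("new washer fit",fit([558,306,-.427],["C"],68,.2),"knob px",proj(c,[473.4,249.1,21]))
im=cv2.imread("pics/wC.png");p=proj(c,[558,306,68]);x0=max(int(p[0])-100,0);y0=max(0,int(p[1])-75);print(p,x0,y0)
cv2.imwrite("pics/Cc.png",cv2.resize(im[y0:y0+150,x0:x0+200],None,fx=4,fy=4,interpolation=cv2.INTER_CUBIC))
```

```text
new washer fit (array([559.455, 305.448,  -0.417]), np.float64(-0.7117969393730164)) knob px [173.256 150.691]
[257.081 216.298] 157 141
```

View pics/Cc.png

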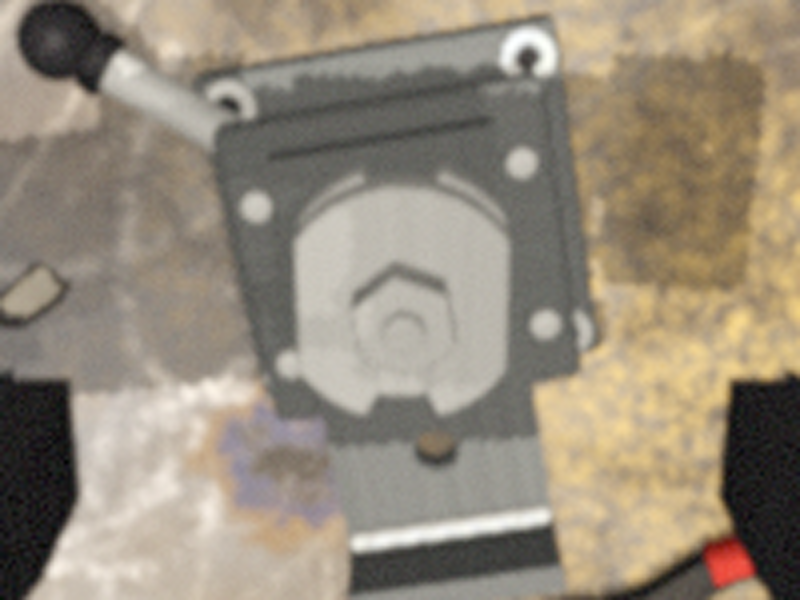

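The washer is seated under the head, slot opposite the fitted one: fit (559.4,305.4), −0.417 rad against the −0.427 target. The knob is at crop (60,38), matching the estimate. On to the lever.

To row units: 15 mm is 0.24, -0.169 rad / 3.1416 = -0.0538.

Emit:
{"name": "shift_gripper", "arguments": {
  "steps": [
    [[0, 0, -0.0538, 0.24, 0, 0, 0.6], [0, 0, -0.0538, 0, 0, 0, 0.6], [0, 0, -0.0538, 0, 0, 0, 0.6], [0, 0, -0.0538, 0, 0, 0, 0.6], [0, 0, -0.0538, 0, 0, 0, 0.6], [0, 0, -0.0541, 0, 0, 0, 0.6], [0, 0, 0, 0, 0, 0, 0.6]]
  ]
}}

```text
time_s: 22.82
eef_pos: [517.8, 323.6, 247.9]
ee_rot: [3.141, -0.001, -2.556]
wrist_force: [-0.3, -0.2, 0.0]
opening: 0.597
finger_force: 0.0
```

```bash
python3 - <<'E'
from h import *
r.grab_frame("side");T=tcp();print(T[:3,3],T[:3,:3].T@(np.array([471.6,248,72+2])-T[:3,3]),r.get_obs()['ee_rot'])
E
```

```text
[517.696 323.768 248.107] [ 80.065 -37.779 174.187] [ 3.142 -0.001 -2.557]
```

To row units: 50 mm is 0.8, 40 mm is 0.64.

Emit:
{"name": "shift_gripper", "arguments": {
  "steps": [
    [[0, 0, 0, 0.64, -0.304, 0.16, 0.6], [0, 0, 0, 0.64, -0.304, 0.16, 0.6], [0, 0, 0, 0, 0, 0.8, 0.6], [0, 0, 0, 0, 0, 0.8, 0.6], [0, 0, 0, 0, 0, 0.544, 0.6], [0, 0, 0, 0, 0, 0.32, 0.6], [0, 0, 0, 0, 0, 0, 0.6], [0, 0, 0, 0, 0, 0, 0.6]]
  ]
}}

```text
time_s: 23.88
eef_pos: [472.1, 248.7, 75.5]
ee_rot: [3.142, 0.001, -2.554]
wrist_force: [-0.4, 0.4, 1.0]
opening: 0.604
finger_force: 0.0
```

Run:
```python
from h import *
r.grab_frame("side");T=tcp();print(T[:3,3],T[:3,:3].T@(np.array([471.6,248,74])-T[:3,3]))
```

```text
[472.279 248.791  75.818] [ 1.007 -0.281  1.817]
```

To row units: 1.5 mm is 0.024, 0.8 mm is 0.0128.

Emit:
{"name": "shift_gripper", "arguments": {
  "steps": [
    [[0, 0, 0, 0.0128, 0, 0.024, 0.1], [0, 0, 0, 0, 0, 0, 0.1], [0, 0, 0, 0, 0, 0, 0.1], [0, 0, 0, 0, 0, 0, 0.1]]
  ]
}}

```text
time_s: 24.42
eef_pos: [471.3, 247.6, 73.5]
ee_rot: [-3.141, 0.0, -2.553]
wrist_force: [0.5, -0.3, 2.1]
opening: 0.227
finger_force: 30.0
```

Emit:
{"name": "shift_gripper", "arguments": {
  "steps": [
    [[0, 0, 0.0318, -0.0083, 0.1661, 0, 0.1], [0, 0, 0.0318, -0.0083, 0.1661, 0, 0.1], [0, 0, 0.0318, -0.0083, 0.1661, 0, 0.1], [0, 0, 0, 0, 0, 0, 0.1]]
  ]
}}

```text
time_s: 24.92
eef_pos: [457.6, 276.9, 73.5]
ee_rot: [3.141, 0.0, -2.851]
wrist_force: [-0.3, 0.3, 1.8]
opening: 0.225
finger_force: 30.0
```

```bash
cat > k.py <<'E'
from h import *
r.grab_frame("side");o=r.get_obs();p=np.array(o['eef_pos'][:2])-[558.14,305.72];a=np.arctan2(p[1],p[0])%6.2832
print("r",np.hypot(*p),"angle",a,"lever",np.radians(235)-.26-a,"yaw",o['ee_rot'][2]%6.2832,o['wrist_force'],o['finger_force'],o['opening'])
E
python3 k.py
```

```text
r 104.55907179599711 angle 3.4236449829415214 lever 0.41787875924515294 yaw 3.432961970339965 [-0.461  1.189  1.678] 30.000261068344116 0.22690338889969688
```

To row units: 10.38 mm is 0.1661, -0.52 mm is -0.0083, 0.1 rad / 3.1416 = 0.0318.

Emit:
{"name": "shift_gripper", "arguments": {
  "steps": [
    [[0, 0, 0.0318, -0.0083, 0.1661, 0, 0.1], [0, 0, 0.0318, -0.0083, 0.1661, 0, 0.1], [0, 0, 0.0318, -0.0083, 0.1661, 0, 0.1], [0, 0, 0.0318, -0.0083, 0.1661, 0, 0.1], [0, 0, 0.0318, -0.0083, 0.1661, 0, 0.1], [0, 0, 0.0318, -0.0083, 0.1661, 0, 0.1], [0, 0, 0.0318, -0.0083, 0.1661, 0, 0.1], [0, 0, 0, 0, 0, 0, 0.1]]
  ]
}}

```text
time_s: 25.98
eef_pos: [462.2, 348.0, 73.5]
ee_rot: [3.14, -0.001, 2.733]
wrist_force: [-0.7, 0.8, 2.4]
opening: 0.224
finger_force: 30.0
```

```bash
python3 k.py
```

```text
r 104.80806768480805 angle 2.7293942261579174 lever 1.112129516028757 yaw 2.733568422619434 [-1.22  1.67  2.46] 30.000431835651398 0.2263772273990918
```

Emit:
{"name": "shift_gripper", "arguments": {
  "steps": [
    [[0, 0, 0.0318, -0.0083, 0.1661, 0, 0.1], [0, 0, 0.0318, -0.0083, 0.1661, 0, 0.1], [0, 0, 0.0318, -0.0083, 0.1661, 0, 0.1], [0, 0, 0.0318, -0.0083, 0.1661, 0, 0.1], [0, 0, 0, 0, 0, 0, 0.1]]
  ]
}}

```text
time_s: 26.65
eef_pos: [485.8, 381.8, 73.5]
ee_rot: [3.14, -0.002, 2.333]
wrist_force: [-1.6, 2.2, 2.3]
opening: 0.227
finger_force: 30.0
```

```bash
python3 k.py
```

```text
r 105.00234792547532 angle 2.332740381198929 lever 1.5087833609877452 yaw 2.334117857578827 [-1.069  3.329  2.921] 30.000495314598083 0.2300021357475613
```

To row units: 5.2 mm is 0.0832, -0.13 mm is -0.0021, 0.05 rad / 3.1416 = 0.0159.

Emit:
{"name": "shift_gripper", "arguments": {
  "steps": [
    [[0, 0, 0.0159, -0.0021, 0.0832, 0, 0.1], [0, 0, 0.0159, -0.0021, 0.0832, 0, 0.1], [0, 0, 0, 0, 0, 0, 0.1]]
  ]
}}

```text
time_s: 27.08
eef_pos: [493.2, 388.3, 73.5]
ee_rot: [-3.141, -0.001, 2.23]
wrist_force: [-4.4, 1.5, 5.4]
opening: 0.226
finger_force: 30.0
```

```bash
python3 k.py
```

```text
r 105.09569440994625 angle 2.2375402505850017 lever 1.6039834916016726 yaw 2.2301063545689424 [-4.445  1.384  5.61 ] 30.000841319561005 0.22654545142688984
```

Emit:
{"name": "shift_gripper", "arguments": {
  "steps": [
    [[0, 0, 0, 0, 0.048, 0, 0.1], [0, 0, 0, 0, 0.048, 0, 0.1], [0, 0, 0, 0, 0, 0, 0.1]]
  ]
}}

```text
time_s: 27.5
eef_pos: [493.8, 389.0, 73.2]
ee_rot: [-3.13, 0.001, 2.231]
wrist_force: [-14.1, -6.3, 14.9]
opening: 0.232
finger_force: 30.0
```

```bash
python3 k.py
```

```text
r 105.21763592417773 angle 2.2292839758781176 lever 1.6122397663085568 yaw 2.2314538042228893 [-12.877  -5.924  15.89 ] 30.00211536884308 0.22539222024138586
```

The lever is at its stop: force rises with no motion. Relax the push, release, retreat and look.

To row units: -60 mm is -0.96, -30 mm is -0.48.

Emit:
{"name": "shift_gripper", "arguments": {
  "steps": [
    [[0, 0, 0, 0, -0.056, 0, 0.1], [0, 0, 0, 0, 0, 0, 0.6], [0, 0, 0, 0, 0, 0, 0.6], [0, 0, 0, 0, 0, 0, 0.6], [0, 0, 0, 0, 0, -0.48, 0.6], [0, 0, 0, 0, 0, -0.96, 0.6], [0, 0, 0, 0, 0, -0.96, 0.6], [0, 0, 0, 0, 0, -0.48, 0.6]]
  ]
}}

```text
time_s: 28.55
eef_pos: [496.7, 390.2, 256.8]
ee_rot: [3.137, -0.0, 2.23]
wrist_force: [-0.6, 0.7, -0.5]
opening: 0.601
finger_force: 0.0
```

Emit:
{"name": "shift_gripper", "arguments": {
  "steps": [
    [[0, 0, 0, 0.48, 0, -0.32, 0.6], [0, 0, 0, 0, 0, 0, 0.6], [0, 0, 0, 0, 0, 0, 0.6]]
  ]
}}

```text
time_s: 28.92
eef_pos: [478.2, 411.7, 272.2]
ee_rot: [-3.14, 0.002, 2.23]
wrist_force: [0.2, -0.7, 0.9]
opening: 0.601
finger_force: 0.0
```

Run:
```python
from fit import *
import pickle
c=grab("wrist","pics/wE.png");pickle.dump(c,open("E.pkl","wb"))
print("washer",fit([558,306,-.42],["E"],68,.2))
kx=[558.14+104*np.cos(2.237),305.72+104*np.sin(2.237),21];print("knob exp px",proj(c,kx))
im=cv2.imread("pics/wE.png")
cv2.imwrite("pics/E800.png",cv2.resize(im,(800,600),interpolation=cv2.INTER_CUBIC))
```

```text
washer (array([559.101, 306.612,  -0.358]), np.float64(-0.5064042806625366))
knob exp px [254.919 191.918]
```

View pics/E800.png

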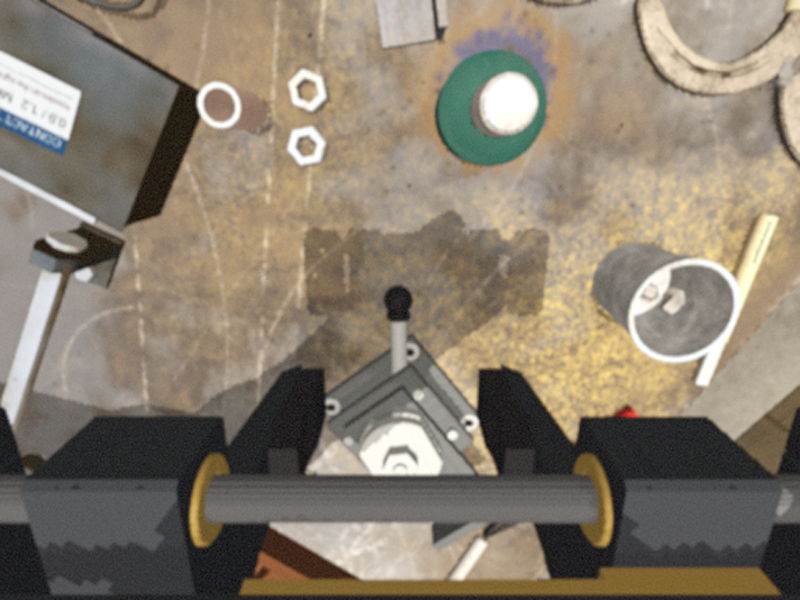

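The knob is at (254.7,192), against (254.9,191.9) expected for lever 1.60. The washer stack is in place, the tin and cup are standing, and the gripper is clear. Handing in.

```bash
python3 -c "
from rig import r
print(r.finish_job())"
```

```text
the job is handed in; nothing more can be done
None
```

The slotted washer is fully home under the head with its slot opposite the fitted one, the lever is clamped at its stop (about 1.6 rad), the tin, cup and pliers were never approached, and I handed the job in at about 29 s; no verdict was returned.

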